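# Snap the dust cap onto a microscope camera

## Robot

A 6-joint arm with a two-finger parallel gripper is mounted at the origin on the work surface. World frame = base frame: x ahead of the robot, y to its left, z up, the work surface at z = 0. Lengths are in m, angles in rad, forces in N, time in s.
With the tool pointing down it reaches from about 0.25 to 0.725 m from the base axis. Payload 4 kg.
Tool frame: the origin (TCP) lies on the mounting face of the last link; the fingertips stand 173 mm ahead of it and the grasp point (between the pads) lies 155 mm ahead of it; z points along the fingers, y is the line along which they close (so a half turn about z gives the same grasp; the last joint's range is limited). The gripper opens to 85 mm and grips with 20 to 120 N. Pads are 22 mm wide; open, the fingers measure 114 mm over their backs; the gripper's body (76 mm by 85 mm) begins 54 mm behind the grasp point. The pads swing forward as they close: fully open they stand 13 mm farther back than shut.
Start: joints at [-1.156, 0.241, 0.005, 1.335, 0, 1.571], TCP at [0.202, -0.458, 0.405] pointing down, gripper open.
Joint ranges: [-2.72, 2.72], [-1.05, 1.87], [-1.09, 1.28], [-1.99, 2.15], [-1.42, 1.44], [-3.14, 3.14]. Speed limits (rad/s): [2.79, 2.79, 3.14, 3.14, 3.14, 3.14].

## Interface

Orientations are given as a rotation vector (axis times angle).
In Python, from bench import env, vision gives the robot as it stands.
- The arm moves only by the tool carry_out, never from a script. Its argument "steps" is a list of rows, each a list of 7 numbers: the gripper command: -1 is shut, 1 is fully open, values between are in proportion, then the shift along the world's x, y, z in cm, then the turn, a rotation vector about the world's x, y, z in rad. A call has 1 to 12 rows; each row shifts and turns the commanded pose from where the row before left it; what a row does not reach is not made up. A row lasts 1/10 s, in which the tool goes at most 50 mm and 8.59 degrees, less where a joint would pass 70% of its speed; a pose out of reach is approached as far as the arm can. A call with a gripper value outside its range is refused whole. The fingers move at their own pace and stop on an object; the grip force is fixed at half the most. Time passes only in rows, so rows that do not move let the fingers close. It gives the time, the measured TCP pose, the force, the opening and the grip force at its end, in the units of the state.
- env.get_state(): the state, without advancing time (a new reading comes with each control period).
- vision.get_image(name): name is "scene" or "top" or "wrist"; returns (picture, depth): 420x560x3 uint8, red, green, blue; 420x560 float32, m along the optical axis (not along the pixel's ray), 0 where there is no reading.
- vision.camera_model(name): a dict with "fx", "fy", "cx", "cy" (pixels), "extrinsics" (4x4, takes a point from world to camera coordinates). Camera axes: x right, y up, looking along -z (the intrinsics and any distortion apply to the point x, -y, -z); pixel columns grow to the right and rows downward; lengths in m; the calibration is good to about 2 mm. A picture is of the moment at which its call begins: read the wrist's pose just before it. camera_model takes no time and is no camera call; for the wrist camera it gives the pose at the moment of the call.
- env.job_done(): hands the job in; it is judged then, once.
The state is a dict: "time_s": time; "joint_pos": joint angles; "qd": joint speeds; "tau": joint torques, N m; "ee_pos": TCP position; "tcp_rot": TCP orientation; "wrist_force": force on the tool from outside, world axes, zero at the start; "wrist_torque": the same for the moment, N m; "width": finger opening in m; "grasp_force": force on a finger pad.
Only numpy, scipy, OpenCV 4.12 (cv2) and the standard library are available. Lean on these libraries where they do the work, as an engineer would, in place of code of your own. Each camera call takes 0.05 s, during which the arm holds its last target. There are 200 camera calls.

## Task

Pick up the larger of the two knobbed dust caps and fit it over the upright nose of the microscope camera, pressing straight down until it clicks and on until its rim sits fully home on the shoulder. Keep a firm push on it after the click: the program finishes while still holding the cap down, without letting go. Leave the small cap, the eyepiece and the slide box where they are.

Things in the scene. Friction and masses are not known exactly. Their poses are not given: they have to be found in the camera images.
- camera: Microscope camera, fixed: white ribbed 70 mm square housing on a dark round foot (96 mm across), aluminium shoulder disc (54 mm across, top at 66 mm) and a dark round nose pointing straight up, 20 mm above the shoulder: 30 mm across for 14 mm, then tapering to 23 mm at its top. Origin: centre of the foot's underside on the bench; z up along the nose's axis.
- camera_seat (a point): Centre of the shoulder's top face on the nose's axis, 66 mm above the bench, z up: the middle of the cap's rim must come here. Four sprung balls in the nose's side meet the cap's lip when its rim is 12.5 mm above here; pushing over them takes 8 to 15 N. Between 8 and 4 mm the force drops away and the balls snap out above the lip, drawing the cap down almost to the shoulder.
- cap: The larger dust cap, ribbed white plastic, about 40 g, mouth down on the bench: 44 mm across, 25 mm high, with a round knob 24 mm across and 24 mm high on top (49 mm in all). The mouth's lip is 32 mm across inside and 3 mm high (1 mm clear of the nose all round); the hollow is 22 mm deep from the rim. Any yaw fits. Origin: centre of the rim's underside, z up.
- small_cap: Smaller dust cap for another port, white plastic, same shape but 30 mm across with a 16 mm knob, 49 mm high in all; stands mouth down. Does not fit; leave it. Origin at the centre of its underside.
- eyepiece: Loose eyepiece, bright metal, 33 mm across at its head, 52 mm high, standing on its narrow barrel. Leave it. Origin at the centre of its underside.
- slide_box: Closed wooden slide box, 60 by 90 mm (x, y), 35 mm high, lying on the bench. Leave it. Origin at the centre of its underside.
There are look-alikes about, which are no part of the job. What is shaped like the camera but red is not meant. Leave any brown look-alike of the cap alone.

How it is judged:
On the way, in this order (a step that is already met when the one before it is completed fails the run):
1. the larger cap is held clear of the bench (height (world z) of cap above 0.03 m and contact force between the fingers and cap above 1 N and contact force between cap and camera below 0.1 N), for 0.2 s.
2. the cap has clicked home and is still being pressed onto the shoulder with more than 4 N (horizontal distance between cap and camera_seat below 0.0025 m and z of cap in the frame of camera_seat below 0.002 m and angle between cap's own z axis and vertical below 0.08 rad and contact force between cap and camera above 4 N), for 0.5 s.
At the end, for the whole second after the job is handed in: Larger cap home on the nose (rim within 2 mm of the shoulder, centred within 2.5 mm, tilt under 0.08 rad), at rest, fingers still holding it down so that it bears on the camera with over 4 N; small cap, eyepiece and slide box within 20 mm of their starts (all of step 2 and contact force between the fingers and cap above 4 N and linear speed of cap below 0.02 m/s and distance of each of small_cap, eyepiece, slide_box from where it was at the start of the episode below 0.02 m); the arm keeps its last pose, push and grip.
It fails at once if a bystander is knocked over or shoved away (distance of any of small_cap, eyepiece, slide_box from where it was at the start of the episode above 0.02 m or angle between any of small_cap, eyepiece's own z axis and vertical above 0.5 rad).
It also fails if it takes over 54 s, if anything falls off the work surface, if the arm or the gripper's body presses on something with over 40 N, if the wrist force passes 120 N, or if a joint passes its speed limit or range.

## Working session

There is one attempt and no reset: what is moved stays moved. The work goes in short steps, Python scripts to look and compute and a tool call to move; the robot and the scene stay as the last step left them, time stands still between calls to the robot, and variables do not carry over. Pictures are saved under pics/ and viewed, at most 10 in all, crops included, and the job is handed in when it is done.

Besides the shell and the picture viewer there is one more tool, called as name([rows], argument=value, ...), one row to a line, values as JSON. carry_out: Moves the arm, as the interface text tells. Its arguments: {"type":"object","properties":{"steps":{"type":"array"}},"required":["steps"]}

```bash
ls; mkdir -p pics; cat > h.py <<'E'
import numpy as np, cv2
from bench import env, vision
def grab(name, save=None):
    m=vision.camera_model(name); p,d=vision.get_image(name)
    if save: cv2.imwrite('pics/'+save, cv2.cvtColor(p,cv2.COLOR_RGB2BGR))
    np.savez('pics/%s.npz'%(save or name),p=p,d=d,E=m['extrinsics'],K=[m['fx'],m['fy'],m['cx'],m['cy']])
    return p,d,m
def world(d,K,E):
    fx,fy,cx,cy=K; v,u=np.mgrid[:d.shape[0],:d.shape[1]]
    c=np.stack([(u-cx)/fx*d,-(v-cy)/fy*d,-d,np.ones_like(d)],-1)
    return (c@np.linalg.inv(np.array(E)).T)[...,:3]
E
python3 - <<'E'
from h import *
print(env.get_state())
for n in('scene','top','wrist'):
    p,d,m=grab(n,n+'1.png'); print(n,{k:v for k,v in m.items()})
E
```

```text
pics
{'time_s': 0.0, 'joint_pos': array([-1.15599026e+00,  2.41425380e-01,  3.70617525e-03,  1.33517824e+00,
       -2.96343317e-05,  1.57079418e+00]), 'qd': array([ 1.96843433e-03,  1.70312744e-03, -8.90157931e-05, -7.90267989e-04,
       -9.87655724e-04, -1.47050708e-03]), 'tau': array([-1.09034907e-03, -3.72309530e+01,  2.52412963e+01,  1.68753677e-02,
       -7.84293411e-05, -1.09449994e-05]), 'ee_pos': array([ 0.20139459, -0.45735329,  0.40379948]), 'tcp_rot': array([-3.07225828e+00, -6.46495722e-01,  7.24697136e-04]), 'wrist_force': array([ 0.00701786, -0.64387774, -0.65368702]), 'wrist_torque': array([-0.00786182, -0.01989585, -0.01770901]), 'grasp_force': 0.0, 'width': 0.08559958005885823}
scene {'fx': 438.930359662973, 'fy': 438.930359662973, 'cx': 275.6363662045244, 'cy': 214.38839358145063, 'extrinsics': array([[ 0.24582908,  0.9693073 , -0.00338081, -0.10798656],
       [-0.63700063,  0.16417872,  0.75317697,  0.24835884],
       [ 0.73061499, -0.18299922,  0.65780926, -1.19348501],
       [ 0.        ,  0.        ,  0.        ,  1.        ]])}
top {'fx': 462.95454299672053, 'fy': 462.95454299672053, 'cx': 286.6537702926399, 'cy': 213.2681469584837, 'extrinsics': array([[ 0.00648622, -0.99932923, -0.03604194,  0.00821351],
       [ 0.99615618,  0.00330867,  0.08753242, -0.50898448],
       [-0.08735446, -0.03647116,  0.99550944, -0.96877029],
       [ 0.        ,  0.        ,  0.        ,  1.        ]])}
wrist {'fx': 357.5838706193112, 'fy': 357.5838706193112, 'cx': 278.04893386206624, 'cy': 211.73121047965998, 'extrinsics': array([[ 4.03137489e-01, -9.15138941e-01, -9.40434681e-04,
        -5.00316130e-01],
       [ 8.79475926e-01,  3.87710877e-01, -2.76047771e-01,
         3.64957821e-02],
       [ 2.52986682e-01,  1.10458116e-01,  9.61143456e-01,
        -3.78787377e-01],
       [ 0.00000000e+00,  0.00000000e+00,  0.00000000e+00,
         1.00000000e+00]])}
```

View pics/top1.png

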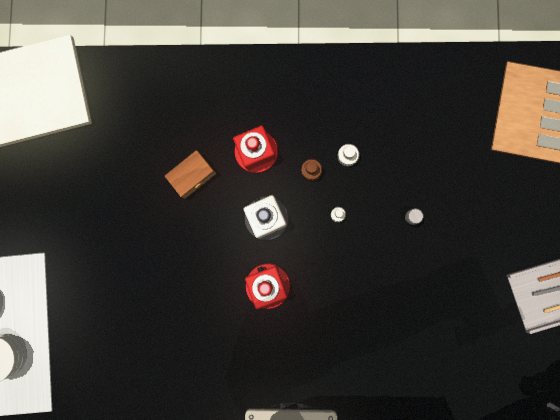

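View pics/scene1.png

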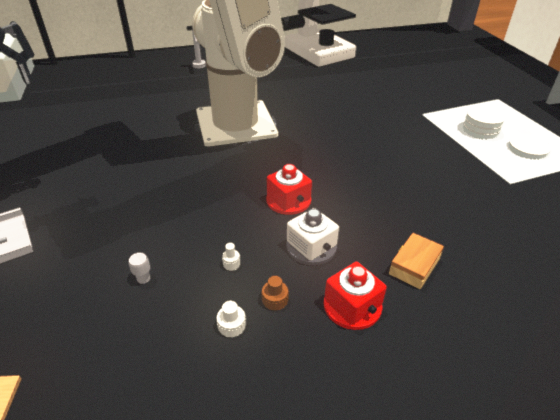

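Candidates in the top view:
- White ribbed cap at (348,154): the wider of the two white caps, so it fits the description.
- Small white cap at (338,214): leave it.
- Brown look-alike at (311,170): leave it.
- White camera at (265,217): the target. The red ones at (255,148) and (267,287) are decoys.

The scene view agrees: cap at (231,318), camera at (313,230). Next I'll measure both views and make one crop to confirm.

```bash
python3 - <<'E'
from h import *
W={}
for n,boxes in (('top',{'cap':(348,154,16),'small':(338,214,12),'brown':(311,170,14),'cam':(265,217,26),'red1':(255,148,26),'red2':(267,287,26),'eye':(414,216,12)}),
                ('scene',{'cap':(231,318,22),'small':(231,257,16),'brown':(275,293,18),'cam':(313,232,32),'eye':(140,268,18)})):
    z=np.load(f'pics/{n}1.png.npz'); P=world(z['d'],z['K'],z['E'])
    for k,(u,v,r) in boxes.items():
        q=P[v-r:v+r,u-r:u+r].reshape(-1,3); q=q[np.abs(q[:,2])<.2]
        top=q[:,2].max(); o=[]
        t=q[q[:,2]>np.percentile(q[:,2],99.7)-.004]
        (c,rad)=cv2.minEnclosingCircle(t[:,:2].astype(np.float32))
        b=q[q[:,2]>.012]; (c2,r2)=cv2.minEnclosingCircle(b[:,:2].astype(np.float32))
        print(n,k,'bench %.4f top %.4f'%(np.percentile(q[:,2],3),top),'topc',np.round(c,4),'d %.3f'%(2*rad),'all',np.round(c2,4),'d %.3f'%(2*r2),len(t),len(b))
a=cv2.imread('pics/scene1.png')[190:350,120:380]; b=cv2.imread('pics/top1.png')[120:250,230:430]
a=cv2.resize(a,None,fx=2.3,fy=2.3,interpolation=3); b=cv2.resize(b,None,fx=1,fy=1)
cv2.imwrite('pics/crop1.png',a)
E
```

```text
top cap bench -0.0044 top 0.0522 topc [ 0.6369 -0.1207] d 0.023 all [ 0.6371 -0.1207] d 0.045 64 345
top small bench -0.0044 top 0.0514 topc [ 0.5072 -0.0983] d 0.015 all [ 0.5079 -0.0985] d 0.031 31 158
top brown bench -0.0044 top 0.0520 topc [ 0.6044 -0.0408] d 0.023 all [ 0.6042 -0.0408] d 0.045 62 338
top cam bench -0.0040 top 0.0886 topc [0.4999 0.056 ] d 0.026 all [0.5002 0.0566] d 0.094 100 1201
top red1 bench -0.0041 top 0.0891 topc [0.6474 0.0804] d 0.025 all [0.647  0.0797] d 0.095 101 1229
top red2 bench -0.0039 top 0.0887 topc [0.3537 0.0526] d 0.025 all [0.3538 0.0518] d 0.094 89 1242
top eye bench -0.0044 top 0.0552 topc [ 0.502  -0.2544] d 0.030 all [ 0.5019 -0.2551] d 0.033 98 228
scene cap bench -0.0011 top 0.0525 topc [ 0.6385 -0.124 ] d 0.024 all [ 0.6393 -0.1236] d 0.045 152 703
scene small bench -0.0013 top 0.0514 topc [ 0.509  -0.1005] d 0.018 all [ 0.5093 -0.1017] d 0.032 49 304
scene brown bench -0.0011 top 0.0516 topc [ 0.6063 -0.0438] d 0.024 all [ 0.6067 -0.0444] d 0.045 133 622
scene cam bench -0.0015 top 0.0883 topc [0.5026 0.0536] d 0.027 all [0.4627 0.0598] d 0.174 114 1988
scene eye bench -0.0011 top 0.0551 topc [ 0.5042 -0.2578] d 0.030 all [ 0.5042 -0.258 ] d 0.033 180 441
```

View pics/crop1.png

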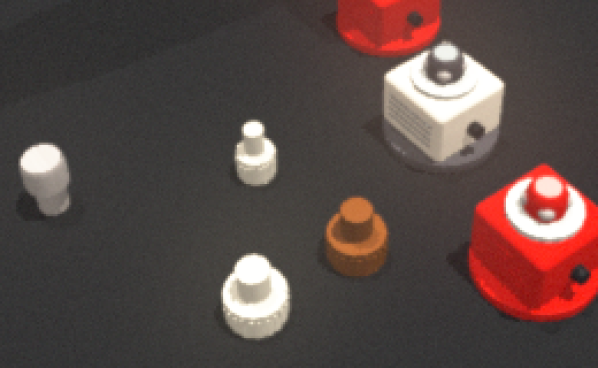

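The crop confirms it: the larger white ribbed cap is at crop (256,295), the small one at (256,155), the brown one at (357,235), and the white camera at (444,100). The two views differ by about 3 mm, so I'll refine with the wrist camera above the cap.

carry_out([
  [1,3.6,2.8,-0.6,0,0,0.08],
  [1,3.6,2.8,-0.6,0,0,0.08],
  [1,3.6,2.8,-0.6,0,0,0.08],
  [1,3.6,2.8,-0.6,0,0,0.08],
  [1,3.6,2.8,-0.6,0,0,0.08],
  [1,3.6,2.8,-0.6,0,0,0.08],
  [1,3.6,2.8,-0.6,0,0,0.08],
  [1,3.6,2.8,-0.6,0,0,0.08],
  [1,3.6,2.8,-0.6,0,0,0.08],
  [1,3.6,2.8,-0.6,0,0,0.08],
  [1,3.6,2.8,-0.6,0,0,0.08],
  [1,3.6,2.8,-0.6,0,0,0.08],
])

```text
time_s: 1.35
ee_pos: [0.6347, -0.1201, 0.3319]
tcp_rot: [-2.424, -1.997, 0.001]
wrist_force: [0.8, -0.7, 0.7]
width: 0.0851
grasp_force: 0.0
```

carry_out([
  [1,0,0,0,0,0,0],
  [1,0,0,0,0,0,0],
  [1,0,0,0,0,0,0],
])

```text
time_s: 1.65
ee_pos: [0.6329, -0.122, 0.3324]
tcp_rot: [-2.428, -1.992, 0.002]
wrist_force: [0.9, -0.4, -0.3]
width: 0.0853
grasp_force: 0.0
```

```bash
cat >> h.py <<'E'
from scipy.spatial.transform import Rotation as R
def state():
    s=env.get_state(); T=R.from_rotvec(s['tcp_rot']); print('t %.2f'%s['time_s'],'tcp',np.round(s['ee_pos'],4),'ydir',np.round(T.as_matrix()[:,1],3),'zdir',np.round(T.as_matrix()[:,2],4),'F',np.round(s['wrist_force'],1),'M',np.round(s['wrist_torque'],2),'w %.4f g %.1f'%(s['width'],s['grasp_force'])); return s
E
python3 - <<'E'
from h import *
s=state(); p,d,m=grab('wrist','w1.png')
K=[m[k] for k in('fx','fy','cx','cy')]; P=world(d,K,m['extrinsics'])
H=P[...,2]
ok=(d>0)&(np.hypot(P[...,0]-.638,P[...,1]+.122)<.035)
q=P[ok]; print('bench',np.percentile(q[:,2],3),'top',np.percentile(q[:,2],99.5))
t=q[q[:,2]>np.percentile(q[:,2],99.5)-.004]; c,r=cv2.minEnclosingCircle(t[:,:2].astype(np.float32)); print('knob',np.round(c,4),2*r, t[:,:2].mean(0))
b=q[(q[:,2]>.012)]; c,r=cv2.minEnclosingCircle(b[:,:2].astype(np.float32)); print('all',np.round(c,4),2*r)
E
```

```text
t 1.65 tcp [ 0.6329 -0.122   0.3324] ydir [ 0.981 -0.196 -0.001] zdir [-1.3e-03 -1.0e-04 -1.0e+00] F [ 0.9 -0.4 -0.3] M [-0.05  0.01  0.05] w 0.0853 g 0.0
bench 7.816938537034398e-05 top 0.2537596511057242
knob [ 0.638 -0.108] 0.05861911177635193 [ 0.63915977 -0.10583142]
all [ 0.6409 -0.1138] 0.06787660717964172
```

View pics/w1.png

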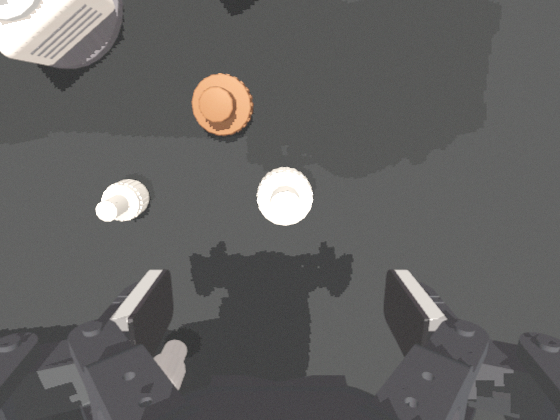

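The wrist view shows the target cap at (285,196), brown at (222,104) and small at (125,200). My mask caught the fingers, so I'll redo it with a height limit.

```bash
cat >> h.py <<'E'
def topof(z,c0,rad,zmin,zmax,it=3):
    P=world(z['d'],z['K'],z['E']); ok=(z['d']>0)&(np.hypot(P[...,0]-c0[0],P[...,1]-c0[1])<rad)&(P[...,2]<zmax)&(P[...,2]>zmin)
    q=P[ok]; zt=np.median(q[q[:,2]>np.percentile(q[:,2],80)][:,2]); t=q[np.abs(q[:,2]-zt)<.003]
    c,r=cv2.minEnclosingCircle(t[:,:2].astype(np.float32))
    return np.round([*c,zt,2*r,*t[:,:2].mean(0)],4),len(t)
E
python3 - <<'E'
from h import *
z=np.load('pics/w1.png.npz')
print('knob',topof(z,(.636,-.122),.03,.035,.1)); print('flange',topof(z,(.636,-.122),.03,.015,.035))
P=world(z['d'],z['K'],z['E']); print(P[350,270],[np.round(P[v,u],4) for u,v in((285,186),(285,200),(285,215),(275,200),(295,200))])
E
```

```text
knob (array([ 0.6384, -0.1227,  0.0504,  0.0239,  0.6384, -0.1225]), 772)
flange (array([ 0.6382, -0.1228,  0.0265,  0.0441,  0.6388, -0.1193]), 1335)
[ 5.93705947e-01 -2.77504845e-01  5.33938838e-04] [array([ 0.6404, -0.1115,  0.0325]), array([ 0.6389, -0.1179,  0.0503]), array([ 0.6367, -0.129 ,  0.0504]), array([ 0.6317, -0.1166,  0.0498]), array([ 0.646 , -0.1196,  0.0494])]
```

carry_out([
  [1,-2.74,3.54,0.74,0,0,0],
  [1,-2.74,3.54,0.74,0,0,0],
  [1,-2.74,3.54,0.74,0,0,0],
  [1,-2.74,3.54,0.74,0,0,0],
  [1,-2.74,3.54,0.74,0,0,0],
  [1,0,0,0,0,0,0],
  [1,0,0,0,0,0,0],
  [1,0,0,0,0,0,0],
  [1,0,0,0,0,0,0],
])

```text
time_s: 2.6
ee_pos: [0.497, 0.0541, 0.3696]
tcp_rot: [2.43, 1.99, 0.0]
wrist_force: [0.0, 0.2, 0.9]
width: 0.0852
grasp_force: 0.0
```

```bash
python3 - <<'E'
from h import *
s=state(); grab('wrist','w2.png'); z=np.load('pics/w2.png.npz')
print('nose',topof(z,(.501,.055),.02,.078,.12)); print('shoulder',topof(z,(.501,.055),.032,.06,.075))
P=world(z['d'],z['K'],z['E']); p=z['p']; m=(p.min(-1)>120)&(np.hypot(P[...,0]-.501,P[...,1]-.055)<.028)&(abs(P[...,2]-.0675)<.003)
t=P[m]; print(len(t)); h=cv2.convexHull(t[:,:2].astype(np.float32)); print(cv2.fitEllipse(h[:,0]*1000))
E
```

```text
t 2.60 tcp [0.497  0.0541 0.3696] ydir [ 0.98  -0.197  0.   ] zdir [ 2.e-04 -2.e-04 -1.e+00] F [0.  0.2 0.9] M [-0.05  0.01 -0.02] w 0.0852 g 0.0
nose (array([0.5009, 0.055 , 0.0875, 0.0264, 0.501 , 0.0551]), 879)
shoulder (array([0.501 , 0.0544, 0.0674, 0.054 , 0.5014, 0.0571]), 2118)
2114
((500.9753723144531, 54.55361557006836), (53.166282653808594, 53.445308685302734), 163.12759399414062)
```

View pics/w2.png

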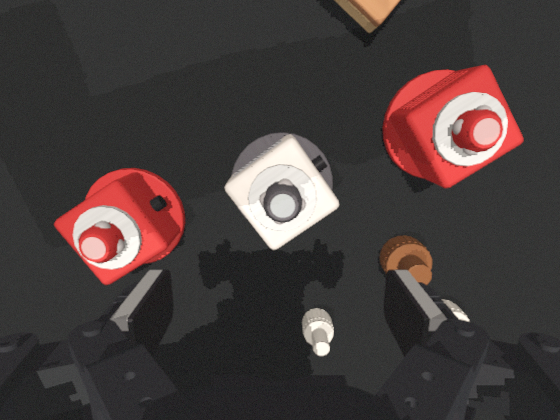

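carry_out([
  [1,2.35,-2.95,-1.6,0,0,0],
  [1,2.35,-2.95,-1.6,0,0,0],
  [1,2.35,-2.95,-1.6,0,0,0],
  [1,2.35,-2.95,-1.6,0,0,0],
  [1,2.35,-2.95,-1.6,0,0,0],
  [1,2.35,-2.95,-1.6,0,0,0],
  [1,0,0,0,0,0,0],
  [1,0,0,-2,0,0,0],
  [1,0,0,-2,0,0,0],
  [1,0,0,0,0,0,0],
  [1,0,0,0,0,0,0],
  [1,0,0,0,0,0,0],
])

```text
time_s: 3.85
ee_pos: [0.6379, -0.1217, 0.2351]
tcp_rot: [2.427, 1.992, 0.002]
wrist_force: [0.4, -0.1, 0.3]
width: 0.0852
grasp_force: 0.0
```

```bash
python3 - <<'E'
from h import *
s=state(); grab('wrist','w3.png'); z=np.load('pics/w3.png.npz')
print('knob',topof(z,(.638,-.1227),.016,.04,.06)); print('flange',topof(z,(.638,-.1227),.03,.015,.035))
E
```

```text
t 3.85 tcp [ 0.6379 -0.1217  0.2351] ydir [ 0.981 -0.195  0.002] zdir [ 2.e-03 -4.e-04 -1.e+00] F [ 0.4 -0.1  0.3] M [-0.   -0.01 -0.05] w 0.0852 g 0.0
knob (array([ 0.6386, -0.1225,  0.0503,  0.0243,  0.6384, -0.122 ]), 1800)
flange (array([ 0.6382, -0.1227,  0.0267,  0.0443,  0.6396, -0.1163]), 2605)
```

View pics/w3.png

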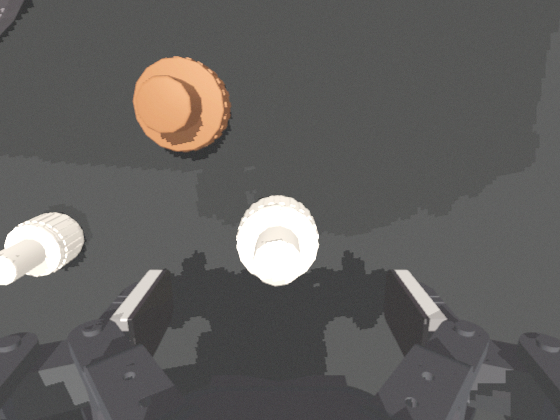

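The cap, at (278,240), is centred between the pads, whose midline is near column 278. I'll go down, close and lift a little.

carry_out([
  [1,0,-0.05,-1.7,0,0,0],
  [1,0,0,-1.6,0,0,0],
  [1,0,0,0,0,0,0],
  [1,0,0,0,0,0,0],
  [-1,0,0,0,0,0,0],
  [-1,0,0,0,0,0,0],
  [-1,0,0,0,0,0,0],
  [-1,0,0,0,0,0,0],
  [-1,0,0,0,0,0,0],
  [-1,0,0,0,0,0,0],
  [-1,0,0,0,0,0,0],
])

```text
time_s: 5.0
ee_pos: [0.6378, -0.1222, 0.2014]
tcp_rot: [2.427, 1.993, 0.001]
wrist_force: [0.6, -0.3, 4.1]
width: 0.0218
grasp_force: 58.9
```

```bash
python3 - <<'E'
from h import *
s=state()
E
```

```text
t 5.00 tcp [ 0.6378 -0.1222  0.2014] ydir [ 0.981 -0.195  0.001] zdir [ 1.3e-03 -3.0e-04 -1.0e+00] F [ 0.6 -0.3  4.1] M [ 0.01  0.01 -0.01] w 0.0218 g 58.9
```

carry_out([
  [-1,0,0,2,0,0,0],
  [-1,0,0,3.5,0,0,0],
  [-1,0,0,3.5,0,0,0],
  [-1,0,0,3,0,0,0],
  [-1,0,0,0,0,0,0],
  [-1,0,0,0,0,0,0],
  [-1,0,0,0,0,0,0],
])

```text
time_s: 5.7
ee_pos: [0.6369, -0.122, 0.3187]
tcp_rot: [-2.426, -1.992, 0.004]
wrist_force: [-0.9, -0.7, -0.3]
width: 0.0219
grasp_force: 58.8
```

carry_out([
  [-1,-1.4,1.8,0,0,0,0],
  [-1,-2.2,2.84,0,0,0,0],
  [-1,-2.2,2.84,0,0,0,0],
  [-1,-2.2,2.84,0,0,0,0],
  [-1,-2.2,2.84,0,0,0,0],
  [-1,-2.2,2.84,0,0,0,0],
  [-1,-1.36,1.75,0,0,0,0],
  [-1,0,0,0,0,0,0],
  [-1,0,0,0,0,0,0],
  [-1,0,0,0,0,0,0],
  [-1,0,0,0,0,0,0],
])

```text
time_s: 6.8
ee_pos: [0.5005, 0.0546, 0.3202]
tcp_rot: [-2.43, -1.992, 0.001]
wrist_force: [0.5, -0.3, 0.1]
width: 0.0218
grasp_force: 58.9
```

```bash
python3 - <<'E'
from h import *
s=state(); e=s['ee_pos']
for n in('wrist','top','scene'): grab(n,n+'4.png')
z=np.load('pics/wrist4.png.npz')
for n in('wrist','top','scene'):
    z=np.load(f'pics/{n}4.png.npz')
    for k,a in (('knobside',(.145,.17)),('flange',(.132,.145)),('shoulder',(.06,.075))):
        try: print(n,k,topof(z,e[:2],.032,*a))
        except Exception as x: print(n,k,x)
E
```

```text
t 6.80 tcp [0.5005 0.0546 0.3202] ydir [ 0.981 -0.196 -0.   ] zdir [-5.e-04 -3.e-04 -1.e+00] F [ 0.5 -0.3  0.1] M [ 0.03 -0.02  0.02] w 0.0218 g 58.9
wrist knobside (array([0.5021, 0.0604, 0.1691, 0.0492, 0.5011, 0.0557]), 3050)
wrist flange (array([0.5015, 0.0571, 0.1448, 0.0426, 0.5036, 0.0674]), 1689)
wrist shoulder (array([0.501 , 0.0548, 0.0674, 0.0537, 0.5036, 0.0671]), 1982)
top knobside index -1 is out of bounds for axis 0 with size 0
top flange index -1 is out of bounds for axis 0 with size 0
top shoulder (array([0.4934, 0.033 , 0.0668, 0.0172, 0.4921, 0.0327]), 10)
scene knobside (array([0.5054, 0.0496, 0.1678, 0.0426, 0.5151, 0.0473]), 44)
scene flange (array([0.5023, 0.0532, 0.1446, 0.0449, 0.5083, 0.0502]), 136)
scene shoulder (array([0.503 , 0.0529, 0.069 , 0.0534, 0.5095, 0.0495]), 163)
```

View pics/wrist4.png

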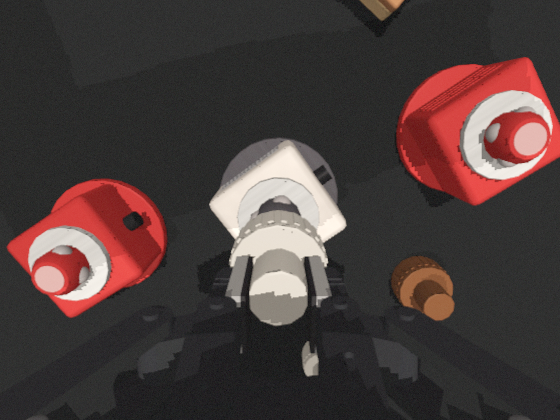

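The cap, around (280,260), is held over the nose, with the shoulder around (278,205). Next is a precise relative check of the cap flange against the shoulder using the saved frames.

```bash
python3 - <<'E'
from h import *
from scipy.optimize import least_squares
def ring(z,c,zc,r,white=90):
    P=world(z['d'],z['K'],z['E']); m=(z['d']>0)&(np.abs(P[...,2]-zc)<.003)&(np.hypot(P[...,0]-c[0],P[...,1]-c[1])<r+.005)&(z['p'].min(-1)>white)
    t=P[m]; 
    h=cv2.convexHull(t[:,:2].astype(np.float32))[:,0]
    # only hull points near the expected rim; robust fixed-radius fit
    for _ in range(6):
        d=np.hypot(*(h-c).T); k=np.abs(d-r)<.003
        c=least_squares(lambda x:np.hypot(*(h[k]-x).T)-r+.0002,c,loss='soft_l1',f_scale=.0005).x
    return np.round(c,4),np.round(np.median(t[:,2]),4),k.sum(),len(t)
for n in('wrist','scene'):
    z=np.load(f'pics/{n}4.png.npz')
    print(n,'flange',ring(z,np.array([.5015,.0545]),.1445,.022),'shoulder',ring(z,np.array([.5015,.0545]),.0675,.027))
E
```

```text
wrist flange (array([0.5009, 0.054 ]), np.float64(0.1445), np.int64(29), 2215) shoulder (array([0.501 , 0.0545]), np.float64(0.0666), np.int64(31), 1977)
scene flange (array([0.502 , 0.0529]), np.float64(0.1442), np.int64(16), 171) shoulder (array([0.5014, 0.0531]), np.float64(0.0662), np.int64(27), 262)
```

Aligned within about 0.5 mm. I'll descend until the lip is around the nose, just above the balls.

carry_out([
  [-1,0,0.03,-1,0,0,0],
  [-1,0,0,-1,0,0,0],
  [-1,0,0,-0.6,0,0,0],
  [-1,0,0,-0.4,0,0,0],
  [-1,0,0,-0.4,0,0,0],
  [-1,0,0,-0.2,0,0,0],
  [-1,0,0,0,0,0,0],
  [-1,0,0,0,0,0,0],
])

```text
time_s: 7.75
ee_pos: [0.5, 0.0558, 0.2849]
tcp_rot: [2.428, 1.993, 0.001]
wrist_force: [-0.0, -0.2, -0.3]
width: 0.022
grasp_force: 58.9
```

carry_out([
  [-1,0,0,-0.2,0,0,0],
  [-1,0,0,-0.2,0,0,0],
  [-1,0,0,-0.2,0,0,0],
  [-1,0,0,0,0,0,0],
  [-1,0,0,0,0,0,0],
])

```text
time_s: 8.25
ee_pos: [0.5001, 0.0556, 0.279]
tcp_rot: [2.428, 1.993, 0.001]
wrist_force: [0.2, -0.5, 1.4]
width: 0.0221
grasp_force: 59.1
```

carry_out([
  [-1,0,0,-0.2,0,0,0],
  [-1,0,0,-0.2,0,0,0],
  [-1,0,0,0,0,0,0],
  [-1,0,0,0,0,0,0],
])

```text
time_s: 8.65
ee_pos: [0.5005, 0.0557, 0.2763]
tcp_rot: [2.427, 1.992, 0.004]
wrist_force: [-0.7, -0.3, 8.2]
width: 0.0219
grasp_force: 59.8
```

carry_out([
  [-1,0,0,-0.2,0,0,0],
  [-1,0,0,-0.2,0,0,0],
  [-1,0,0,0,0,0,0],
  [-1,0,0,0,0,0,0],
])

```text
time_s: 9.05
ee_pos: [0.5001, 0.0555, 0.2694]
tcp_rot: [2.428, 1.993, -0.001]
wrist_force: [5.3, -0.8, -10.6]
width: 0.022
grasp_force: 59.3
```

carry_out([
  [-1,0,0,-0.2,0,0,0],
  [-1,0,0,-0.2,0,0,0],
  [-1,0,0,0,0,0,0],
  [-1,0,0,0,0,0,0],
])

```text
time_s: 9.45
ee_pos: [0.4996, 0.0558, 0.2673]
tcp_rot: [-2.428, -1.993, 0.0]
wrist_force: [-1.3, -0.6, 3.6]
width: 0.022
grasp_force: 60.8
```

It clicked: the force swung to −10.6 N and the cap was drawn down. Now I'll push on.

carry_out([
  [-1,0,0,-0.1,0,0,0],
  [-1,0,0,-0.1,0,0,0],
  [-1,0,0,0,0,0,0],
  [-1,0,0,0,0,0,0],
])

```text
time_s: 9.85
ee_pos: [0.4994, 0.0558, 0.2672]
tcp_rot: [2.428, 1.993, 0.002]
wrist_force: [-5.8, -0.2, 16.9]
width: 0.0221
grasp_force: 62.2
```

carry_out([
  [-1,0,0,-0.1,0,0,0],
  [-1,0,0,0,0,0,0],
  [-1,0,0,0,0,0,0],
])

```text
time_s: 10.15
ee_pos: [0.4994, 0.0558, 0.2672]
tcp_rot: [2.428, 1.993, 0.003]
wrist_force: [-9.0, -0.7, 23.7]
width: 0.0217
grasp_force: 62.9
```

carry_out([
  [-1,0,0,0,0,0,0],
  [-1,0,0,0,0,0,0],
  [-1,0,0,0,0,0,0],
  [-1,0,0,0,0,0,0],
  [-1,0,0,0,0,0,0],
  [-1,0,0,0,0,0,0],
])

```text
time_s: 10.75
ee_pos: [0.4993, 0.0558, 0.2672]
tcp_rot: [2.428, 1.993, 0.003]
wrist_force: [-8.9, -1.5, 22.5]
width: 0.0222
grasp_force: 62.9
```

```bash
python3 - <<'E'
from h import *
s=state()
for n in('wrist','scene'):
    grab(n,n+'5.png'); z=np.load(f'pics/{n}5.png.npz')
    for k,a in (('flange',(.082,.097)),('shoulder',(.06,.072))): print(n,k,topof(z,(.501,.0545),.032,*a))
state()
E
```

```text
t 10.75 tcp [0.4993 0.0558 0.2672] ydir [ 0.981 -0.195  0.001] zdir [ 1.6e-03  7.0e-04 -1.0e+00] F [-8.9 -1.5 22.5] M [-0.22  2.01  0.05] w 0.0222 g 62.9
wrist flange (array([0.5004, 0.0581, 0.0925, 0.043 , 0.5025, 0.0684]), 2217)
wrist shoulder (array([0.501 , 0.055 , 0.0672, 0.0538, 0.5067, 0.0698]), 1534)
scene flange (array([0.5012, 0.0535, 0.0925, 0.046 , 0.5067, 0.05  ]), 150)
scene shoulder (array([0.5025, 0.0528, 0.069 , 0.0531, 0.5151, 0.049 ]), 111)
t 10.85 tcp [0.4994 0.0558 0.2672] ydir [ 0.981 -0.195  0.001] zdir [ 1.6e-03  6.0e-04 -1.0e+00] F [-8.2 -1.1 22.9] M [-0.21  1.95  0.08] w 0.0218 g 62.9
```

View pics/scene5.png

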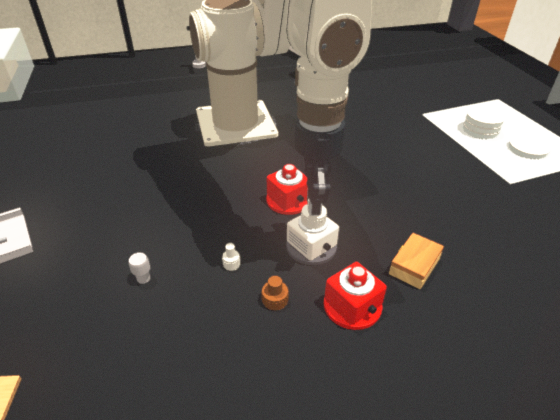

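The cap at (313,217) sits on the white camera. Its flange is at 92.5 mm, about 25 mm above the shoulder, so the rim is home. The push is steady at about 22 N, the offset is about 1 mm, and the bystanders haven't moved.

```bash
python3 -c "
from bench import env
print(env.job_done())"
```

```text
the job is handed in; nothing more can be done
None
```

The larger white cap is clicked home on the camera nose, about 1 mm off centre, and still gripped and pressed down at about 22 N; the bystanders look unmoved, and the job is handed in, though no verdict was returned.

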